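# Bridge the rinse basin with the drip board

### The arm

A 7-joint arm with a two-finger parallel gripper is mounted at the origin on the work surface. World frame = base frame: x ahead of the robot, y to its left, z up, the work surface at z = 0. Lengths are in m, angles in rad, forces in N, time in s.
With the tool pointing down it reaches from about 0.425 to 1.025 m from the base axis. Payload 3.6 kg.
Tool frame: the origin (TCP) lies midway between the tips of the shut fingers; the grasp point (between the pads) lies 19 mm behind it (hold_point_z is the z of the grasp point in the tool frame, in m); z points along the fingers, y is the line along which they close (so a half turn about z gives the same grasp; the last joint's range is limited). The gripper opens to 85 mm and grips with 20 to 120 N. Pads are 22 mm wide; open, the fingers measure 114 mm over their backs; the gripper's body (76 mm by 85 mm) begins 54 mm behind the grasp point. The pads swing forward as they close: fully open they stand 13 mm farther back than shut.
Start: joints at [1.042, 0.591, 0.048, 1.609, -0.033, 0.943, -0.034], TCP at [0.306, -0.657, 0.193] pointing down, gripper open.
Joint ranges: [-2.69, 2.69], [-0.47, 2.24], [-1.27, 1.36], [0.19, 2.51], [-1.53, 4.68], [0.08, 2.07], [-3.09, 3.09]. Speed limits (rad/s): [2.57, 2.57, 3.14, 3.14, 3.14, 3.14, 3.14].

### API

Orientations are given as a rotation vector (axis times angle).
In Python, from plant import * gives the robot as it stands. The module is installed in compiled form; this text tells all that it offers.
- The arm moves only by the tool apply_moves, never from a script. Its argument "steps" is a list of rows, each a list of 7 numbers: the turn, a rotation vector about the tool's x, y, z in degrees, then the shift along the tool's x, y, z in cm, then the opening, from 0 (shut) to 1 (fully open). In form: [[rx, ry, rz, tx, ty, tz, hand], ...]. A call has 1 to 10 rows; each row is the pose to reach, as a shift and turn from the pose commanded when the call began, along the tool's axes at that moment; what a row does not reach only later rows make up. A row lasts 1/8 s, in which the tool goes at most 62.5 mm and 10.7 degrees, less where a joint would pass 70% of its speed; a pose out of reach is approached as far as the arm can. A call with a gripper value outside its range is refused whole. The fingers move at their own pace and stop on an object; "grip_force" is the grip in N (left out, the last holds). Time passes only in rows, so rows that repeat a pose let the fingers close. It gives the time, the measured TCP pose, the force, the opening and the grip force at its end, in the units of the state.
- read_state(): the state, without advancing time (a new reading comes with each control period).
- snapshot(name): name is "scene" or "top" or "wrist"; returns a dict with "pixels" (480x640x3 uint8, blue, green, red), "intrinsics" (3x3 intrinsics, pixels), "distortion" ([k1, k2, p1, p2, k3] as OpenCV has them; the pictures are not rectified), "world_to_cam" (4x4, takes a point from world to camera coordinates); the wrist camera has in their place "tool_from_camera" (4x4, takes a point from camera to tool coordinates, whose origin is the TCP and whose axes are the flange's). Camera axes: x right, y up, looking along -z (the intrinsics and any distortion apply to the point x, -y, -z); pixel columns grow to the right and rows downward; lengths in m; the calibration is good to about 2 mm. A picture is of the moment at which its call begins: read the wrist's pose just before it. There is no depth.
- sign_off(): hands the job in; it is judged then, once.
Trained networks look in the newest picture that a camera, given by its name, has taken for a name from the list of things; names that differ only in an ending like _2 or _b are one class to them, and where a whole thing is asked for, a point or a joint stands for the part that bears it (a point fixed in the world has none). Each returns a list of dicts, best first, with "conf" (0 to 1); they miss things now and then, are a little off and sometimes report something else, mostly with a low value. They report only what shows in the picture. A call takes as long as a camera call.
- boxes_of(camera, query): "position" ([x, y, z] in m, in the coordinates of the camera as it stood for that picture, good to about 4 mm: the middle of the surface that is visible of it).
- masks_of(camera, query): "mask" (480x640 bool, what is visible of it).
- tip_of(camera, query): "position" ([x, y, z] in m, in the coordinates of the camera as it stood for that picture, good to about 4 mm: a listed point, or the origin of a listed thing).
The state is a dict: "time": time; "joints": joint angles; "joint_vel": joint speeds; "tau": joint torques, N m; "ee_pos": TCP position; "orientation": TCP orientation; "contact_force": force on the tool from outside, world axes, zero at the start; "ft_torque": the same for the moment, N m; "width": opening from 0.0 (shut) to 1.0 (fully open); "finger_force": force on a finger pad.
Only numpy, scipy, OpenCV 4.12 (cv2) and the standard library are available. Lean on these libraries where they do the work, as an engineer would, in place of code of your own. Each camera call takes 0.05 s, during which the arm holds its last target. There are 200 camera calls.

### The job

Make a drip stand over the rinse basin: take the white crock out of the basin, slide the wooden drip board off its deck (slide it, do not lift it) until it lies square and central across the basin with an end resting on each deck, and only then stand the crock upright in the middle of the board and let go. Do not tip the crock over, and leave the glass jar, the little bowl in the basin and the other kitchen things where they are.

Things in the scene. Friction and masses are not known exactly. Their poses are not given: they have to be found in the camera images.
- rinser: low steel bar rinser, fixed: 260 (x) by 590 (y) by 52 mm high. Open basin in the middle, 220 (x) by 80 (y), 40 deep (floor 12 mm above the worktop); a flat rimless deck on either side, 260 x 255, from 40 to 295 mm off the centre along y, top at 52 mm. Origin: centre of the underside, below the basin's centre; y runs deck, basin, deck
- board: wooden drip board lying flat on either deck, 96 (its x) by 200 (its y) by 20 mm thick, about 0.2 kg, three dark grooves along its top; too wide for the gripper to span. It tips into the basin if its middle passes the deck's edge before its far end reaches the other deck. Origin: centre of the underside, z up
- crock: white ceramic crock, an open round cup 58 mm across the rim, slightly narrower at the foot, 90 mm tall, about 0.2 kg, standing in the basin near its front or back end. Origin: centre of the underside, z up
- prep_bowl: little round steel bowl, 60 mm across, 26 mm high, standing in the basin at the other end from the crock; it may stay there, under the board. Origin: centre of the underside. Leave alone
- jar: closed glass jar with a dark cap, 60 mm across, 85 mm high, standing on the other deck than the board. Origin: centre of the underside. Leave alone
- oil: green glass oil bottle, 64 mm across, 190 mm high, on the worktop beyond the rinser. Origin: centre of the underside. Leave alone
- mill: dark wooden pepper mill, 56 mm across, 140 mm high, on the worktop beyond the rinser. Origin: centre of the underside. Leave alone
- mug: blue mug, 82 mm across, 90 mm high, handle towards its +y, on the worktop to the robot's right. Origin: centre of the underside. Leave alone
- spoon: wooden spoon lying along its x, 200 mm long, on the worktop to the robot's left. Origin: middle, underside. Leave alone

How it is judged:
On the way:
1. the board lies flat, square and central across the basin, with the crock not yet on it (x of board in the frame of rinser between -0.018 and 0.018 m and y of board in the frame of rinser between -0.018 and 0.018 m and z of board in the frame of rinser between 0.047 and 0.057 m and angle between the y axis of board and the y axis of rinser, either way round below 0.1 rad and angle between board's own z axis and vertical below 0.04 rad and horizontal distance between crock and board above 0.06 m), for 0.2 s.
At the end, for the whole second after the job is handed in: the board rests flat on both decks, its centre within 18 mm of the basin's centre along and across the rinser and its long side within 0.1 rad of the rinser's y; the crock stands upright (within 0.1 rad) on the board within 22 mm of its middle either way; both at rest (x of board in the frame of rinser between -0.018 and 0.018 m and y of board in the frame of rinser between -0.018 and 0.018 m and z of board in the frame of rinser between 0.047 and 0.057 m and angle between the y axis of board and the y axis of rinser, either way round below 0.1 rad and angle between board's own z axis and vertical below 0.04 rad and x of crock in the frame of board between -0.022 and 0.022 m and y of crock in the frame of board between -0.022 and 0.022 m and z of crock in the frame of board between 0.016 and 0.026 m and angle between crock's own z axis and vertical below 0.1 rad and linear speed of each of board, crock below 0.02 m/s); the robot touches nothing.
It fails at once if the crock is tipped over (angle between crock's own z axis and vertical above 0.6 rad).
It fails at once if the board is lifted off its deck (over 30 mm) instead of slid (z of board in the frame of rinser above 0.082 m).
It fails at once if the board tips into the basin (angle between board's own z axis and vertical above 0.3 rad).
It fails at once if a thing to be left alone is moved over 25 mm (distance of any of jar, prep_bowl, oil, mill, mug, spoon from where it was at the start of the episode above 0.025 m).
It also fails if it takes over 72 s, if anything falls off the work surface, if the arm or the gripper's body presses on something with over 40 N, if the wrist force passes 120 N, or if a joint passes its speed limit or range.

## Working session

There is one attempt and no reset: what is moved stays moved. The work goes in short steps, Python scripts to look and compute and a tool call to move; the robot and the scene stay as the last step left them, time stands still between calls to the robot, and variables do not carry over. Pictures are saved under pics/ and viewed, at most 10 in all, crops included, and the job is handed in when it is done.

Besides the shell and the picture viewer there is one more tool, called after "Call:" in YAML: its name, and indented under it one key for each argument. apply_moves: Moves the arm, as the interface text tells. Its arguments: {"type":"object","properties":{"steps":{"type":"array"},"grip_force":{"type":"number"}},"required":["steps"]}

```bash
mkdir -p pics; cat > h.py <<'E'
from plant import *
import numpy as np, cv2
from scipy.spatial.transform import Rotation as R
def w(cam,snap,p):
    return (np.linalg.inv(snap["world_to_cam"])@np.r_[p,1])[:3]
E
python3 - <<'E'
from h import *
s=read_state();print({k:np.round(v,3) for k,v in s.items()})
for c in ["scene","top"]:
    sn=snapshot(c);cv2.imwrite(f"pics/{c}0.png",sn["pixels"])
    print(c,np.round(np.linalg.inv(sn["world_to_cam"]),3).tolist())
    for q in ["rinser","board","crock","prep_bowl","jar","oil","mill","mug","spoon"]:
        for f in (boxes_of,tip_of):
            for d in f(c,q)[:2]:
                print(q,f.__name__,round(d["conf"],2),np.round(w(c,sn,d["position"]),3))
E
```

```text
{'time': np.float64(0.0), 'joints': array([ 1.042,  0.592,  0.048,  1.61 , -0.033,  0.943, -0.034]), 'joint_vel': array([ 0.   , -0.001,  0.   , -0.002, -0.001,  0.002, -0.   ]), 'tau': array([-2.0000e-03, -5.4869e+01,  1.5460e+00, -1.9813e+01,  9.0000e-03,
        9.0000e-03, -0.0000e+00]), 'ee_pos': array([ 0.306, -0.656,  0.192]), 'orientation': array([-3.065e+00, -6.790e-01,  1.000e-03]), 'contact_force': array([ 0.702,  0.035, -0.933]), 'ft_torque': array([0.023, 0.044, 0.014]), 'finger_force': np.float64(0.0), 'width': np.float64(0.997)}
scene [[0.588, -0.441, 0.678, 1.462], [0.809, 0.299, -0.506, -0.662], [0.02, 0.846, 0.532, 0.737], [0.0, 0.0, 0.0, 1.0]]
rinser call 0.62 [ 0.623 -0.139  0.055]
rinser call 0.7 [ 0.565 -0.036  0.002]
board call 0.67 [0.612 0.126 0.071]
board call 0.87 [0.603 0.133 0.054]
crock call 0.73 [ 0.636 -0.05   0.079]
crock call 0.95 [ 0.625 -0.039  0.012]
prep_bowl call 0.66 [ 0.492 -0.023  0.031]
prep_bowl call 0.8 [ 0.501 -0.026  0.015]
jar call 0.86 [ 0.6   -0.214  0.104]
jar call 0.94 [ 0.581 -0.205  0.051]
oil call 0.97 [ 0.821 -0.1    0.096]
oil 
[... 537 characters left out ...]
l 0.83 [0.604 0.13  0.053]
crock call 0.89 [ 0.625 -0.041  0.043]
crock call 0.72 [0.536 0.468 0.012]
crock call 0.87 [ 0.62  -0.041  0.008]
prep_bowl call 0.6 [ 0.492 -0.023  0.028]
prep_bowl call 0.67 [ 0.494 -0.025  0.012]
jar call 0.66 [ 0.576 -0.197  0.138]
jar call 0.37 [ 0.623 -0.04   0.043]
jar call 0.78 [ 0.58  -0.203  0.053]
oil call 0.87 [ 0.785 -0.074  0.124]
oil call 0.42 [0.784 0.059 0.104]
oil call 0.57 [ 0.798 -0.079 -0.001]
mill call 0.84 [0.786 0.061 0.101]
mill call 0.6 [0.799 0.065 0.   ]
mug call 0.69 [ 0.576 -0.505  0.043]
mug call 0.96 [ 0.569 -0.49   0.004]
spoon call 0.86 [0.535 0.47  0.007]
spoon call 0.6 [ 0.54  -0.079  0.052]
spoon call 0.64 [ 0.513  0.471 -0.005]
```

View pics/top0.png

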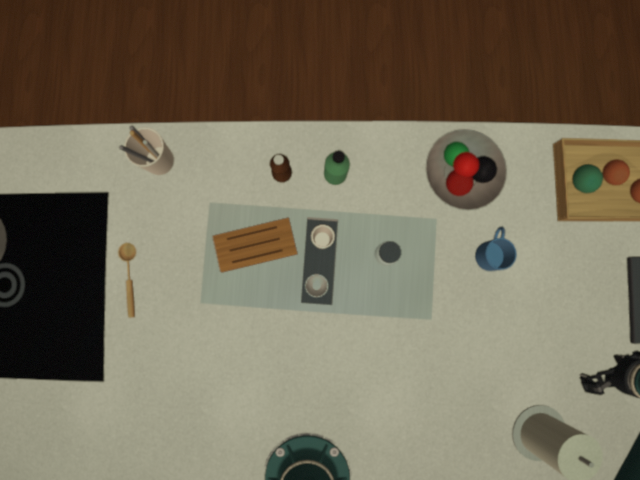

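View pics/scene0.png

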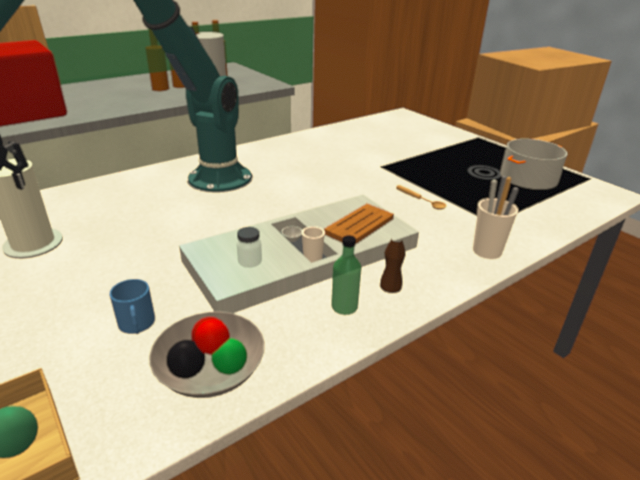

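```bash
cat >> h.py <<'E'
def px2w(sn,pts,z):
    u=cv2.undistortPoints(np.float64(pts).reshape(-1,1,2),sn["intrinsics"],np.array(sn["distortion"]))[:,0]
    M=np.linalg.inv(sn["world_to_cam"]);o=M[:3,3]
    d=np.c_[u[:,0],-u[:,1],-np.ones(len(u))]@M[:3,:3].T
    return o+d*((z-o[2])/d[:,2])[:,None]
def rect(sn,mask,z):
    c=max(cv2.findContours(mask.astype(np.uint8),cv2.RETR_EXTERNAL,cv2.CHAIN_APPROX_NONE)[0],key=cv2.contourArea)
    P=px2w(sn,c[:,0],z)[:,:2]
    return cv2.minAreaRect(np.float32(P*1000))
def board_pose(cam="top"):
    sn=snapshot(cam);m=masks_of(cam,"board")
    r=rect(sn,m[0]["mask"],.072);return r,m[0]["conf"],cv2.boxPoints(r)
E
python3 - <<'E'
from h import *
print(board_pose("top"))
sn=snapshot("top")
for d in masks_of("top","rinser")[:2]:
    r=rect(sn,d["mask"],.052);print(d["conf"],r,cv2.boxPoints(r))
E
```

```text
(((601.0548095703125, 128.697021484375), (98.97769165039062, 199.41848754882812), 14.279273986816406), 0.92, array([[528.5018  , 213.1194  ],
       [577.68805 ,  19.861942],
       [673.60785 ,  44.274643],
       [624.4216  , 237.5321  ]], dtype=float32))
0.84 ((561.5679931640625, -33.473876953125), (589.5242309570312, 261.3702087402344), 85.6501235961914) [[ 408.9026  -317.47488]
 [ 669.5199  -337.29898]
 [ 714.2334   250.52713]
 [ 453.6161   270.35123]]
```

The pictures agree with the networks. In the top view the board is at (255,245) on the left (+y) deck, the crock at (322,237) at the basin's far end, the bowl at (316,286) and the jar at (390,252). The rinser is yawed about -4.4° and the board about +14.3°.

```bash
cat >> h.py <<'E'
C=np.array([.5610,-.0335]);YAW=np.deg2rad(-4.35)
Rr=R.from_euler("z",YAW).as_matrix()[:2,:2]
def toR(p): return Rr.T@(np.asarray(p)[:2]-C)
def tool():
    s=read_state();return np.array(s["ee_pos"]),R.from_rotvec(s["orientation"])
def goal(xr,yr,z,yaw=0.):   # yaw rel (deg) of tool y axis from rinser x
    p,q=tool();P=np.r_[C+Rr@[xr,yr],z]
    a=YAW+np.deg2rad(yaw);y=np.array([np.cos(a),np.sin(a),0]);zz=np.array([0,0,-1.]);x=np.cross(y,zz)
    G=R.from_matrix(np.c_[x,y,zz])
    print("goal",(xr,yr,z,yaw),"row",np.round(np.rad2deg((q.inv()*G).as_rotvec()),1),np.round(100*q.inv().apply(P-p),2))
def where():
    p,q=tool();print("tcp rinser",np.round(toR(p),4),round(p[2],4),"yaw",round(np.rad2deg(np.arctan2(*q.as_matrix()[:2,1][::-1])-YAW),1))
def bp():
    r,c,b=board_pose();b=np.array([toR(x/1000) for x in b])
    e=[b[1]-b[0],b[2]-b[1]];l=max(e,key=np.linalg.norm);l=l*np.sign(l[1])
    print("board",np.round(b.mean(0),4),"yaw",round(np.degrees(np.arctan2(-l[0],l[1])),1),"conf",c,np.round(b,3).tolist())
E
python3 - <<'E'
from h import *
bp();sn=snapshot("top")
m=masks_of("top","crock")[0];ys,xs=np.nonzero(m["mask"]);
print(m["conf"],xs.min(),xs.max(),ys.min(),ys.max())
c=max(cv2.findContours(m["mask"].astype(np.uint8),0,1)[0],key=cv2.contourArea)
P=px2w(sn,c[:,0],.102)[:,:2];print(cv2.minEnclosingCircle(np.float32(P*1000)))
for n,p in dict(tip=[.6225,-.040],bowl=[.495,-.0255],jar=[.58,-.204]).items(): print(n,toR(p))
where();goal(.061,-.002,.19)
E
```

```text
board [0.0266 0.1664] yaw 17.2 conf 0.66 [[-0.05, 0.248], [0.009, 0.056], [0.104, 0.085], [0.044, 0.277]]
0.81 312 334 225 248
((618.1573486328125, -41.175357818603516), 29.418861389160156)
tip [ 0.06181586 -0.00181657]
bowl [-0.06641667  0.00297093]
jar [ 0.03187751 -0.16856772]
tcp rinser [-0.2069 -0.6413] 0.1934 yaw -60.7
goal (0.061, -0.002, 0.19, 0.0) row [ -0.    0.  -60.7] [ 54.67 -42.62   0.34]
```

Call:
apply_moves:
  steps:
    - [0,0,-6,5,-4,0,1]
    - [0,0,-12,10,-8,0,1]
    - [0,0,-20,15,-12,0,1]
    - [0,0,-28,20,-16,0,1]
    - [0,0,-36,25,-20,0,1]
    - [0,0,-44,30,-24,0,1]
    - [0,0,-52,35,-28,0,1]
    - [0,0,-60.7,40,-32,0,1]
    - [0,0,-60.7,45,-36,0,1]
    - [0,0,-60.7,50,-39.5,0,1]
  grip_force: 30

```text
time: 3.55
ee_pos: [0.5872, -0.0973, 0.1937]
orientation: [2.304, 2.135, 0.0]
contact_force: [1.0, -0.4, 0.3]
width: 0.999
finger_force: 0.0
```

```bash
python3 -c "
from h import *
where();goal(.060,-.003,.15);goal(.060,-.003,.066)"
```

```text
tcp rinser [ 0.031  -0.0616] 0.1937 yaw -0.0
goal (0.06, -0.003, 0.15, 0.0) row [ 0.  0. -0.] [5.86 2.9  4.37]
goal (0.06, -0.003, 0.066, 0.0) row [ 0.  0. -0.] [ 5.87  2.89 12.77]
```

Call:
apply_moves:
  steps:
    - [0,0,0,3,1.5,0,1]
    - [0,0,0,5.9,2.9,1,1]
    - [0,0,0,5.9,2.9,5,1]
    - [0,0,0,5.9,2.9,9,1]
    - [0,0,0,5.9,2.9,12,1]
    - [0,0,0,5.9,2.9,13.7,1]
    - [0,0,0,5.9,2.9,13.7,0.5]
    - [0,0,0,5.9,2.9,13.7,0.3]
    - [0,0,0,5.9,2.9,13.7,0.3]
    - [0,0,0,5.9,2.9,13.7,0.3]
  grip_force: 30

```text
time: 4.8
ee_pos: [0.6206, -0.0421, 0.0578]
orientation: [2.303, 2.135, 0.002]
contact_force: [-1.5, -0.6, 5.6]
width: 0.648
finger_force: 32.1
```

```bash
python3 -c "
from h import *
where();print(read_state()['width'],read_state()['finger_force'])
s=snapshot('scene');cv2.imwrite('pics/s1.png',s['pixels'][180:360,180:440].repeat(2,0).repeat(2,1))"
```

```text
tcp rinser [ 0.0601 -0.0041] 0.0578 yaw 0.0
0.6482930388652229 32.05545184202492
```

View pics/s1.png

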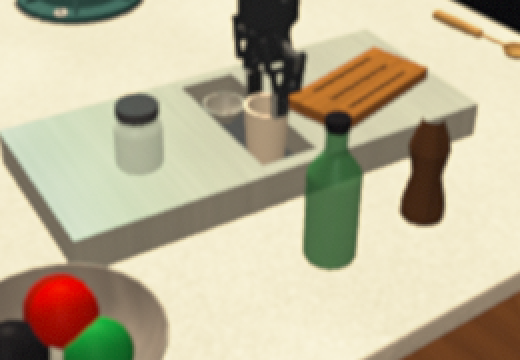

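The crock is gripped (opening 0.65, about 55 mm; 32 N). The crop shows the fingers on the rim at (265,95). Next I lift it and park it on the jar deck's front outer corner.

Call:
apply_moves:
  steps:
    - [0,0,0,0,0,-2,0.3]
    - [0,0,0,0,0,-6,0.3]
    - [0,0,0,0,0,-11,0.3]
    - [0,0,0,-1,-0.5,-15,0.3]
    - [0,0,0,-5,-2.6,-16,0.3]
    - [0,0,0,-9,-4.8,-16,0.3]
    - [0,0,0,-13.5,-7.1,-16,0.3]
    - [0,0,0,-18,-9.5,-16,0.3]
    - [0,0,0,-22,-11.8,-16,0.3]
    - [0,0,0,-23.6,-12.5,-16,0.3]

```text
time: 6.1
ee_pos: [0.4749, -0.2713, 0.217]
orientation: [2.309, 2.129, -0.003]
contact_force: [0.4, 0.4, -1.0]
width: 0.645
finger_force: 32.4
```

```bash
python3 -c "
from h import *
where();print(read_state()['width'],read_state()['contact_force']);goal(-.065,-.24,.099)"
```

```text
tcp rinser [-0.0678 -0.2437] 0.217 yaw -0.3
0.6445904738339604 [ 0.39273781  0.36649966 -1.03450582]
goal (-0.065, -0.24, 0.099, 0.0) row [-0.   0.1 -0.3] [ 0.39  0.29 11.8 ]
```

Call:
apply_moves:
  steps:
    - [0,0,0,0,0,3,0.3]
    - [0,0,0,0,0,7,0.3]
    - [0,0,0,0,0,10,0.3]
    - [0,0,0,0,0,11,0.3]
    - [0,0,0,0,0,11.4,0.3]
    - [0,0,0,0,0,11.7,0.3]
    - [0,0,0,0,0,11.8,0.3]
    - [0,0,0,0,0,11.8,0.3]

```text
time: 7.1
ee_pos: [0.4778, -0.2683, 0.099]
orientation: [2.303, 2.135, 0.0]
contact_force: [-0.6, -0.3, -2.4]
width: 0.647
finger_force: 32.6
```

Call:
apply_moves:
  steps:
    - [0,0,0,0,0,0.1,0.3]
    - [0,0,0,0,0,0.2,0.3]
    - [0,0,0,0,0,0.2,0.3]

```text
time: 7.48
ee_pos: [0.4778, -0.2684, 0.0977]
orientation: [2.303, 2.135, -0.0]
contact_force: [-1.9, 0.6, 8.3]
width: 0.647
finger_force: 34.1
```

Call:
apply_moves:
  steps:
    - [0,0,0,0,0,0.1,0.7]
    - [0,0,0,0,0,0.1,1]
    - [0,0,0,0,0,0,1]
    - [0,0,0,0,0,-4,1]
    - [0,0,0,0,0,-9,1]
    - [0,0,0,4,2,-11,0.5]
    - [0,0,0,9.5,5,-11,0]
    - [0,0,0,15,8,-11,0]
    - [0,0,0,20.5,11,-11,0]
    - [0,0,0,26,14,-11,0]

```text
time: 8.72
ee_pos: [0.6372, -0.0183, 0.2063]
orientation: [2.304, 2.135, -0.0]
contact_force: [0.8, -1.5, -0.3]
width: -0.003
finger_force: 0.0
```

```bash
python3 -c "
from h import *
where();goal(.13,.125,.12);goal(.13,.125,.057)
s=snapshot('top');
for d in tip_of('top','crock')[:2]: print(d['conf'],toR(w('top',s,d['position'])),w('top',s,d['position'])[2])"
```

```text
tcp rinser [0.0749 0.0209] 0.2063 yaw 0.0
goal (0.13, 0.125, 0.12, 0.0) row [0. 0. 0.] [10.41  5.51  8.63]
goal (0.13, 0.125, 0.057, 0.0) row [0. 0. 0.] [10.41  5.51 14.93]
0.72 [-0.06902733 -0.2389405 ] 0.05061437331404939
```

Crock stands at (-0.067, -0.24) on the jar deck. Next comes the side push on the board.

Call:
apply_moves:
  steps:
    - [0,0,0,5,3,0,0]
    - [0,0,0,10.4,5.5,2,0]
    - [0,0,0,10.4,5.5,7,0]
    - [0,0,0,10.4,5.5,12,0]
    - [0,0,0,10.4,5.5,14.8,0]
    - [0,0,0,10.4,4.5,14.9,0]
    - [0,0,0,10.4,3.5,14.9,0]
    - [0,0,0,10.4,2.7,14.9,0]
    - [0,0,0,10.4,1.9,14.9,0]
    - [0,0,0,10.4,1.1,14.9,0]

```text
time: 10.07
ee_pos: [0.6551, 0.0831, 0.0583]
orientation: [2.303, 2.135, 0.002]
contact_force: [0.3, 0.5, 0.5]
width: -0.0
finger_force: 0.0
```

```bash
python3 -c "
from h import *
where();print(read_state()['contact_force']);bp();s=snapshot('scene');cv2.imwrite('pics/s2.png',s['pixels'][160:340,200:460].repeat(2,0).repeat(2,1))"
```

```text
tcp rinser [0.0849 0.1234] 0.0583 yaw 0.0
[0.30657946 0.51669622 0.49613477]
board [0.0128 0.2167] yaw -71.3 conf 0.63 [[-0.049, 0.246], [-0.019, 0.156], [0.075, 0.188], [0.044, 0.278]]
```

View pics/s2.png

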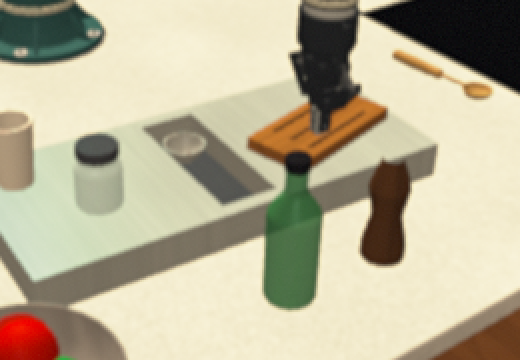

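```bash
python3 -c "
from h import *
s=snapshot('scene')
def pr(P):
    c=(s['world_to_cam']@np.r_[P,1])[:3]
    u=cv2.projectPoints(np.array([[c[0],-c[1],-c[2]]]),np.zeros(3),np.zeros(3),s['intrinsics'],np.array(s['distortion']))[0].ravel()
    return (u-[200,160])*2
p,_=tool();print(pr(p))
for x,y in [(.0266,.1655),(.104,.085),(.009,.056),(-.05,.248),(.044,.277)]: print(x,y,pr(np.r_[C+Rr@[x,y],.072]))
m=masks_of('scene','board')[0];r=rect(s,m['mask'],.072);b=np.array([toR(x/1000) for x in cv2.boxPoints(r)]);print(m['conf'],b)
im=s['pixels'][210:260,310:410].repeat(7,0).repeat(7,1);cv2.imwrite('pics/s3.png',im)"
```

```text
[317.11251933 155.54127675]
0.0266 0.1655 [317.62014735 119.12563509]
0.104 0.085 [302.31020033 160.65954985]
0.009 0.056 [243.77834346 133.56213288]
-0.05 0.248 [332.37342326  82.83838581]
0.044 0.277 [388.44762502 105.08062375]
0.78 [[-0.04404947  0.24244821]
 [ 0.02533144  0.03045655]
 [ 0.13249506  0.06552918]
 [ 0.06311414  0.27752084]]
```

View pics/s3.png

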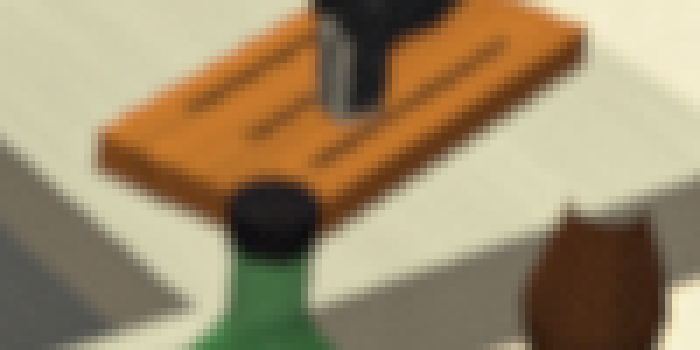

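```bash
python3 -c "
from h import *
s=snapshot('scene')
p,_=tool();print(p,read_state()['joints'].round(3))
for z in (.06,.07,.08,.09,.1):
    P=np.r_[p[:2],z];c=(s['world_to_cam']@np.r_[P,1])[:3]
    print(z,cv2.projectPoints(np.array([[c[0],-c[1],-c[2]]]),np.zeros(3),np.zeros(3),s['intrinsics'],np.array(s['distortion']))[0].ravel())
for z in (.072,.08,.09): print('tip pixel at z',z,toR(px2w(s,[[359.5,226.5]],z)[0]))
q=snapshot('wrist');cv2.imwrite('pics/w1.png',q['pixels'])"
```

```text
[0.65565574 0.08297431 0.05746924] [-0.017  0.686 -0.263  1.839  0.275  0.652 -0.518]
0.06 [358.69561852 237.07487498]
0.07 [358.95198694 233.85675285]
0.08 [359.21044143 230.61175675]
0.09 [359.47100651 227.33956126]
0.1 [359.7337071 224.0398359]
tip pixel at z 0.072 [0.05804847 0.14495538]
tip pixel at z 0.08 [0.06873376 0.13649956]
tip pixel at z 0.09 [0.08209038 0.12592978]
```

View pics/w1.png

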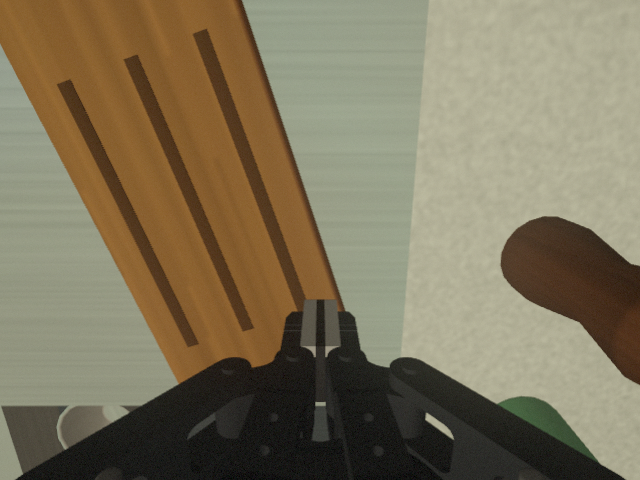

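The shut fingertips, at wrist pixel (320,300) and scene pixel (359,226), appear above the board's edge. They sit about 30 mm higher than the reported TCP height, so the push passed over the board and it has not moved. I'll go back off the board and feel down beside it.

Call:
apply_moves:
  steps:
    - [0,0,0,0,2,0,0]
    - [0,0,0,0,4,0,0]
    - [0,0,0,0,4,0.8,0]
    - [0,0,0,0,4,1.4,0]
    - [0,0,0,0,4,1.8,0]
    - [0,0,0,0,4,2,0]
    - [0,0,0,0,4,2,0]

```text
time: 11.3
ee_pos: [0.6947, 0.0801, 0.0372]
orientation: [-2.303, -2.136, 0.001]
contact_force: [0.4, -0.2, 0.5]
width: -0.001
finger_force: 0.0
```

```bash
python3 -c "
from h import *
where();bp()
s=snapshot('scene');cv2.imwrite('pics/s4.png',s['pixels'][190:270,320:430].repeat(6,0).repeat(6,1))
q=snapshot('wrist');M=np.linalg.inv(q['tool_from_camera'])
for z in (0,-.03):
    c=(M@[0,0,z,1])[:3];print(z,cv2.projectPoints(np.array([[c[0],-c[1],-c[2]]]),np.zeros(3),np.zeros(3),q['intrinsics'],np.array(q['distortion']))[0].ravel())"
```

```text
tcp rinser [0.1247 0.1234] 0.0372 yaw 0.0
board [0.016  0.2028] yaw 18.2 conf 0.66 [[-0.05, 0.247], [-0.011, 0.128], [0.082, 0.158], [0.043, 0.278]]
0 [320.25985985 279.10578481]
-0.03 [320.30850295 305.86729724]
```

View pics/s4.png

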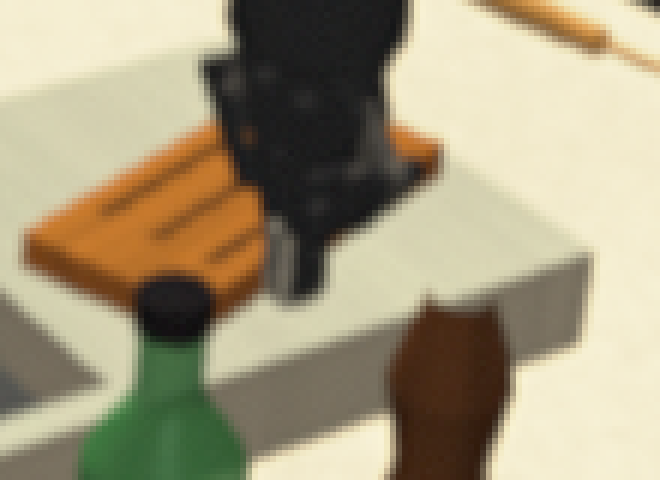

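Call:
apply_moves:
  steps:
    - [0,0,0,0,0,0.3,0]
    - [0,0,0,0,0,0.5,0]
    - [0,0,0,0,0,0.5,0]

```text
time: 11.88
ee_pos: [0.6948, 0.0799, 0.0321]
orientation: [-2.304, -2.136, 0.001]
contact_force: [-0.1, 0.4, 0.1]
width: -0.001
finger_force: 0.0
```

```bash
python3 -c "
from h import *
s=snapshot('scene');p,_=tool()
for z in (.05,.055,.06,.065,.07,.075):
    P=np.r_[p[:2],z];c=(s['world_to_cam']@np.r_[P,1])[:3]
    print(z,cv2.projectPoints(np.array([[c[0],-c[1],-c[2]]]),np.zeros(3),np.zeros(3),s['intrinsics'],np.array(s['distortion']))[0].ravel())
g=s['pixels'][225:260,370].astype(int).sum(1);print(list(zip(range(225,260),g.tolist())))
where()"
```

```text
0.05 [367.33056491 247.29413935]
0.055 [367.47914772 245.68098679]
0.06 [367.62834376 244.06099423]
0.065 [367.77815671 242.43411963]
0.07 [367.92859025 240.80032063]
0.075 [368.07964809 239.15955453]
[(225, 92), (226, 93), (227, 95), (228, 86), (229, 82), (230, 77), (231, 84), (232, 89), (233, 91), (234, 78), (235, 86), (236, 79), (237, 87), (238, 77), (239, 77), (240, 135), (241, 277), (242, 449), (243, 565), (244, 605), (245, 607), (246, 597), (247, 563), (248, 474), (249, 367), (250, 314), (251, 315), (252, 322), (253, 322), (254, 323), (255, 320), (256, 321), (257, 324), (258, 323), (259, 325)]
tcp rinser [0.1249 0.1233] 0.0322 yaw 0.0
```

Call:
apply_moves:
  steps:
    - [0,0,0,0,0,0.3,0]
    - [0,0,0,0,0,0.6,0]
    - [0,0,0,0,0,0.8,0]
    - [0,0,0,0,0,0.8,0]

```text
time: 12.42
ee_pos: [0.6949, 0.0799, 0.0241]
orientation: [-2.304, -2.136, 0.001]
contact_force: [-0.7, -0.4, -0.8]
width: -0.001
finger_force: 0.0
```

Call:
apply_moves:
  steps:
    - [0,0,0,0,0,0.2,0]
    - [0,0,0,0,0,0.3,0]
    - [0,0,0,0,0,0.3,0]

```text
time: 12.8
ee_pos: [0.695, 0.08, 0.0213]
orientation: [-2.304, -2.136, 0.0]
contact_force: [0.4, -0.6, -0.4]
width: -0.001
finger_force: 0.0
```

Call:
apply_moves:
  steps:
    - [0,0,0,0,-1,0,0]
    - [0,0,0,0,-2,0,0]
    - [0,0,0,0,-2.8,0,0]
    - [0,0,0,0,-3.5,0,0]
    - [0,0,0,0,-4.2,0,0]
    - [0,0,0,0,-4.2,0,0]

```text
time: 13.55
ee_pos: [0.6522, 0.0833, 0.0214]
orientation: [-2.303, -2.136, 0.001]
contact_force: [0.9, -0.4, -0.1]
width: 0.002
finger_force: 0.0
```

```bash
cat >> h.py <<'E'
def groove_pose():  # rectangle fit of board from wrist picture (top face z=.072), tool pose measured
    p,q=tool();s=snapshot("wrist");m=masks_of("wrist","board")
    T=np.eye(4);T[:3,:3]=q.as_matrix();T[:3,3]=p
    s["world_to_cam"]=np.linalg.inv(T@s["tool_from_camera"])
    r=rect(s,m[0]["mask"],.072);b=np.array([toR(x/1000) for x in cv2.boxPoints(r)])
    print("wrist board",m[0]["conf"],np.round(b,3).tolist(),r[1:]);return s
E
python3 -c "
from h import *
where();bp();s=groove_pose()
s=snapshot('scene');m=masks_of('scene','board')[0];r=rect(s,m['mask'],.072);print(m['conf'],r[1],np.round([toR(x/1000) for x in cv2.boxPoints(r)],3).tolist())
"
```

```text
tcp rinser [0.0821 0.1234] 0.0214 yaw 0.0
board [0.0009 0.2114] yaw 10.2 conf 0.71 [[-0.058, 0.265], [-0.036, 0.141], [0.06, 0.158], [0.037, 0.282]]
wrist board 0.92 [[-0.049, 0.23], [-0.021, 0.071], [0.076, 0.089], [0.048, 0.247]] ((99.19139862060547, 161.15487670898438), 5.706383228302002)
0.77 (100.1863784790039, 114.73188781738281) [[-0.033, 0.158], [-0.013, 0.045], [0.085, 0.062], [0.066, 0.175]]
```

Call:
apply_moves:
  steps:
    - [0,0,0,0,1.2,0,0]
    - [0,0,0,-3.4,1.5,0,0]
    - [0,0,0,-3.4,0.6,0,0]
    - [0,0,0,-3.4,-0.2,0,0]
    - [0,0,0,-3.4,-0.9,0,0]
    - [0,0,0,-3.4,-1.5,0,0]
    - [0,0,0,-3.4,-2.0,0,0]
    - [0,0,0,-3.4,-2.0,0,0]

```text
time: 14.85
ee_pos: [0.63, 0.0513, 0.0214]
orientation: [-2.303, -2.136, 0.001]
contact_force: [-0.4, -0.0, 0.3]
width: 0.0
finger_force: 0.0
```

```bash
python3 -c "
from h import *
where();bp();s=groove_pose()"
```

```text
tcp rinser [0.0623 0.0898] 0.0214 yaw 0.1Traceback (most recent call last):
  File "<string>", line 3, in <module>
    where();bp();s=groove_pose()
            ~~^^
  File "h.py", line 31, in bp
    r,c,b=board_pose();b=np.array([toR(x/1000) for x in b])
          ~~~~~~~~~~^^
  File "h.py", line 17, in board_pose
    r=rect(sn,m[0]["mask"],.072);return r,m[0]["conf"],cv2.boxPoints(r)
              ~^^^
IndexError: list index out of range
```

Call:
apply_moves:
  steps:
    - [0,0,0,0,1.5,0,0]
    - [0,0,0,0,1.5,-5,0]
    - [0,0,0,0,0,-10,0.3]
    - [0,0,0,5,-2,-10,0.6]
    - [0,0,0,10,-4,-10,0.6]
    - [0,0,0,15,-6.2,-10,0.6]
    - [0,0,0,20,-6.2,-10,0.6]
    - [0,0,0,24,-6.2,-10,0.6]
    - [0,0,0,24,-6.2,-10,0.6]

```text
time: 16.08
ee_pos: [0.5872, 0.3013, 0.122]
orientation: [-2.295, -2.141, -0.007]
contact_force: [0.7, -0.2, -0.3]
width: 0.601
finger_force: 0.0
```

```bash
python3 -c "
from h import *
where();bp();s=groove_pose();print(read_state()['width'])
sn=snapshot('top')
for q in ['board','jar','prep_bowl','crock']:
    for d in tip_of('top',q)[:1]: print(q,d['conf'],toR(w('top',sn,d['position'])))"
```

```text
tcp rinser [0.0008 0.3358] 0.122 yaw 0.4
board [-0.0052  0.1816] yaw 3.0 conf 0.88 [[-0.05, 0.077], [0.05, 0.082], [0.039, 0.287], [-0.06, 0.281]]
wrist board 0.89 [[-0.051, 0.169], [0.045, 0.173], [0.041, 0.291], [-0.055, 0.288]] ((118.76587677001953, 95.91374206542969), 87.72904968261719)
0.6014437032033683
board 0.89 [-0.00033464  0.18114687]
jar 0.62 [ 0.03137677 -0.1672644 ]
prep_bowl 0.75 [-0.07006073  0.001558  ]
crock 0.81 [-0.06686625 -0.24138963]
```

Call:
apply_moves:
  steps:
    - [0,0,0,0,-0.4,4,0.6]
    - [0,0,0,0,-0.4,8,0.6]
    - [0,0,0,0,-0.4,10.4,0.6]
    - [0,0,0,-2,-0.4,10.4,0.6]
    - [0,0,0,-3.5,-0.4,10.4,0.6]
    - [0,0,0,-4.5,-0.4,10.4,0.6]
    - [0,0,0,-5.5,-0.4,10.4,0.6]
    - [0,0,0,-6.5,-0.4,10.4,0.6]
    - [0,0,0,-7.5,-0.4,10.4,0.6]
    - [0,0,0,-8.5,-0.4,10.4,0.6]

```text
time: 17.77
ee_pos: [0.5768, 0.2104, 0.0177]
orientation: [-2.303, -2.137, -0.002]
contact_force: [-0.3, 3.2, 2.5]
width: 0.603
finger_force: 1.4
```

```bash
python3 -c "
from h import *
where();groove_pose();bp()"
```

```text
tcp rinser [-0.0027  0.2444] 0.0177 yaw 0.1
wrist board 0.93 [[-0.036, 0.193], [0.029, 0.192], [0.03, 0.243], [-0.035, 0.244]] ((51.034542083740234, 64.45332336425781), 84.57459259033203)
board [-0.0091  0.1307] yaw -0.2 conf 0.85 [[-0.059, 0.031], [0.04, 0.03], [0.04, 0.231], [-0.058, 0.231]]
```

Call:
apply_moves:
  steps:
    - [0,0,0,-1,0,0,0.6]
    - [0,0,0,-2,0,0,0.6]
    - [0,0,0,-3,0,0,0.6]
    - [0,0,0,-4,0,0,0.6]
    - [0,0,0,-5,0,0,0.6]
    - [0,0,0,-6,0,0,0.6]
    - [0,0,0,-7,0,0,0.6]
    - [0,0,0,-8,0,0,0.6]
    - [0,0,0,-8.8,0,0,0.6]
    - [0,0,0,-8.8,0,0,0.6]

```text
time: 19.23
ee_pos: [0.5697, 0.1208, 0.0174]
orientation: [2.305, 2.134, -0.002]
contact_force: [0.3, -0.9, -0.0]
width: 0.601
finger_force: 0.0
```

```bash
python3 -c "
from h import *
where();bp()"
```

```text
tcp rinser [-0.003   0.1545] 0.0174 yaw -0.1
board [-0.0067  0.042 ] yaw -0.1 conf 0.96 [[-0.055, -0.056], [0.041, -0.056], [0.042, 0.14], [-0.055, 0.14]]
```

Call:
apply_moves:
  steps:
    - [0,0,0,-1,0,0,0.6]
    - [0,0,0,-2,0,0,0.6]
    - [0,0,0,-3,0,0,0.6]
    - [0,0,0,-3.7,0,0,0.6]
    - [0,0,0,-4.1,0,0,0.6]
    - [0,0,0,-4.1,0,0,0.6]
    - [0,0,0,-2.5,0,0,0.6]
    - [0,0,0,-1,0,-4,0.6]
    - [0,0,0,-1,0,-9,0.6]
    - [0,0,0,-1,0,-13,0.6]

```text
time: 20.58
ee_pos: [0.5694, 0.1149, 0.1493]
orientation: [-2.301, -2.139, -0.002]
contact_force: [0.6, -0.3, -0.3]
width: 0.601
finger_force: 0.0
```

```bash
python3 -c "
from h import *
where();bp();sn=snapshot('top')
for q in ['board','jar','prep_bowl','crock','rinser']:
    for d in tip_of('top',q)[:1]: print(q,d['conf'],toR(w('top',sn,d['position'])),w('top',sn,d['position'])[2])
cv2.imwrite('pics/t5.png',sn['pixels'][180:340,180:460].repeat(2,0).repeat(2,1))
sn=snapshot('scene')
for d in tip_of('scene','board')[:1]: print(toR(w('',sn,d['position'])),w('',sn,d['position'])[2])
d=masks_of('scene','board')[0];r=rect(sn,d['mask'],.072);print(np.round([toR(x/1000) for x in cv2.boxPoints(r)],3).tolist())
"
```

```text
tcp rinser [-0.0029  0.1487] 0.1493 yaw 0.2
board [-0.0058  0.0025] yaw -0.3 conf 0.77 [[-0.056, -0.099], [0.043, -0.099], [0.044, 0.104], [-0.055, 0.104]]
board 0.85 [-0.0019623   0.00028232] 0.051785900202120594
prep_bowl 0.54 [-0.0674711   0.00236969] 0.01375208596541544
crock 0.69 [-0.06984454 -0.23769372] 0.05083277314762569
[-0.00582224  0.00161256] 0.052538027997948156
[[-0.05, -0.11], [0.074, -0.11], [0.074, 0.1], [-0.05, 0.1]]
```

View pics/t5.png

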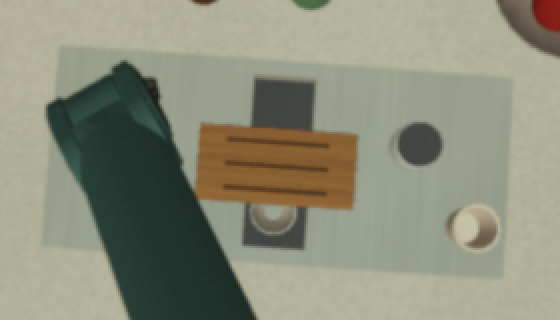

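The crop shows the board square across the basin with its centre at about (276,166), one end on each deck. The jar at (418,145), bowl at (273,215) and crock at (475,228) stand undisturbed. Next I fetch the crock.

Call:
apply_moves:
  steps:
    - [0,0,0,0,0,-5,1]
    - [0,0,0,-5,-0.8,-7,1]
    - [0,0,0,-11,-1.8,-7,1]
    - [0,0,0,-17,-2.7,-7,1]
    - [0,0,0,-23,-3.7,-7,1]
    - [0,0,0,-29,-4.6,-7,1]
    - [0,0,0,-35,-5.6,-7,1]
    - [0,0,0,-38.5,-6.2,-7,1]
    - [0,0,0,-38.8,-6.2,-7,1]
    - [0,0,0,-38.8,-6.2,-7,1]

```text
time: 22.38
ee_pos: [0.4783, -0.2685, 0.217]
orientation: [-2.302, -2.136, -0.001]
contact_force: [0.3, 0.7, 0.2]
width: 1.0
finger_force: 0.0
```

```bash
python3 -c "
from h import *
print(toR([.4778,-.2684]));where();sn=snapshot('top')
print([toR(w('top',sn,d['position'])) for d in tip_of('top','crock')[:1]])
goal(*toR([.4778,-.2684]),.089);bp()"
```

```text
[-0.06514342 -0.24053396]
tcp rinser [-0.0647 -0.2406] 0.217 yaw 0.1
[array([-0.06767612, -0.23875747])]
goal (np.float64(-0.0651434195328116), np.float64(-0.24053395787616377), 0.089, 0.0) row [-0.  -0.1  0.2] [-0.12 -0.09 12.82]
board [-0.0066  0.0026] yaw -0.1 conf 0.93 [[-0.057, -0.099], [0.044, -0.099], [0.044, 0.104], [-0.057, 0.104]]
```

Call:
apply_moves:
  steps:
    - [0,0,0,0,0,4,1]
    - [0,0,0,0,0,8,1]
    - [0,0,0,0,0,11,1]
    - [0,0,0,0,0,12.8,1]
    - [0,0,0,0,0,12.8,0.7]
    - [0,0,0,0,0,12.8,0.3]
    - [0,0,0,0,0,12.8,0.3]
    - [0,0,0,0,0,12.8,0.3]
  grip_force: 30

```text
time: 23.58
ee_pos: [0.4787, -0.2698, 0.0902]
orientation: [2.303, 2.135, 0.001]
contact_force: [0.1, 0.6, 1.1]
width: 0.663
finger_force: 32.5
```

Call:
apply_moves:
  steps:
    - [0,0,0,0,0,-2,0.3]
    - [0,0,0,0,0,-6,0.3]
    - [0,0,0,0,0,-10.5,0.3]
    - [0,0,0,0.5,0,-13,0.3]
    - [0,0,0,5,1.2,-13,0.3]
    - [0,0,0,10,2.4,-13,0.3]
    - [0,0,0,15,3.6,-13,0.3]
    - [0,0,0,20,4.8,-13,0.3]
    - [0,0,0,23.2,5.7,-13,0.3]
    - [0,0,0,24.4,5.9,-13,0.3]

```text
time: 24.82
ee_pos: [0.5557, -0.0281, 0.2196]
orientation: [-2.299, -2.14, -0.002]
contact_force: [-0.2, -0.5, -1.2]
width: 0.656
finger_force: 32.8
```

Call:
apply_moves:
  steps:
    - [0,0,0,0,0,0,0.3]
    - [0,0,0,0,0,4,0.3]
    - [0,0,0,0,0,8,0.3]
    - [0,0,0,0,0,9.8,0.3]
    - [0,0,0,0,0,10.3,0.3]
    - [0,0,0,0,0,10.5,0.3]
    - [0,0,0,0,0,10.5,0.3]

```text
time: 25.7
ee_pos: [0.5563, -0.0309, 0.1155]
orientation: [2.303, 2.135, 0.002]
contact_force: [0.1, 0.4, -2.0]
width: 0.667
finger_force: 32.9
```

```bash
python3 -c "
from h import *
where();print(read_state()['contact_force'],read_state()['width'])
s=snapshot('scene');cv2.imwrite('pics/s6.png',s['pixels'][160:340,180:440].repeat(2,0).repeat(2,1))
for q in ['board','crock']:
  for d in tip_of('scene',q)[:1]: print(toR(w('',s,d['position'])),w('',s,d['position'])[2])"
```

```text
tcp rinser [-0.0049  0.0022] 0.1155 yaw 0.0
[ 0.07521742  0.38717161 -2.02569862] 0.666605890584465
[-0.00731096  0.00346163] 0.05291834189091338
[-0.00580932  0.00397297] 0.07650421914586225
```

View pics/s6.png

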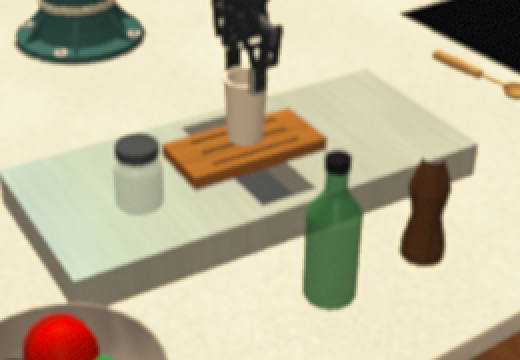

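The crop shows the crock upright at (246,110), just above the middle of the board. About 5 mm is left to lower.

Call:
apply_moves:
  steps:
    - [0,0,0,0,0,0.2,0.3]
    - [0,0,0,0,0,0.4,0.3]
    - [0,0,0,0,0,0.5,0.3]
    - [0,0,0,0,0,0.5,0.3]

```text
time: 26.35
ee_pos: [0.5554, -0.0306, 0.1102]
orientation: [2.303, 2.136, -0.0]
contact_force: [-1.5, -0.2, 5.0]
width: 0.661
finger_force: 33.4
```

Contact. Release and retreat straight up.

Call:
apply_moves:
  steps:
    - [0,0,0,0,0,0,0.75]
    - [0,0,0,0,0,0,1]
    - [0,0,0,0,0,0,1]
    - [0,0,0,0,0,-2,1]
    - [0,0,0,0,0,-6,1]
    - [0,0,0,0,0,-11,1]
    - [0,0,0,0,0,-15,1]
    - [0,0,0,-4,0,-16,1]
    - [0,0,0,-9,0,-16,1]
    - [0,0,0,-14,0,-16,1]

```text
time: 27.6
ee_pos: [0.5447, -0.1716, 0.2698]
orientation: [2.302, 2.136, 0.001]
contact_force: [0.6, -0.5, -0.4]
width: 1.0
finger_force: 0.0
```

```bash
python3 -c "
from h import *
where()
for c in ('scene','top'):
  s=snapshot(c)
  for q in ['board','crock','jar','prep_bowl']:
    for d in tip_of(c,q)[:1]: print(c,q,d['conf'],toR(w('',s,d['position'])),w('',s,d['position'])[2])
  cv2.imwrite('pics/f%s.png'%c,s['pixels'])"
```

```text
tcp rinser [-0.0058 -0.1389] 0.2698 yaw 0.1
scene board 0.6 [-0.00711238  0.00488886] 0.05198905718523206
scene crock 0.84 [-0.00392308  0.00342251] 0.07049846447479668
scene jar 0.84 [ 0.03209299 -0.17071826] 0.05039964293534638
top board 0.92 [-0.00140243  0.00153049] 0.05234142505361117
top crock 0.72 [-0.00950609  0.0039272 ] 0.07143243091100726
top jar 0.53 [ 0.02806707 -0.16981034] 0.05214993374595145
top prep_bowl 0.86 [-0.06673973  0.00090722] 0.01252071410848865
```

View pics/fscene.png

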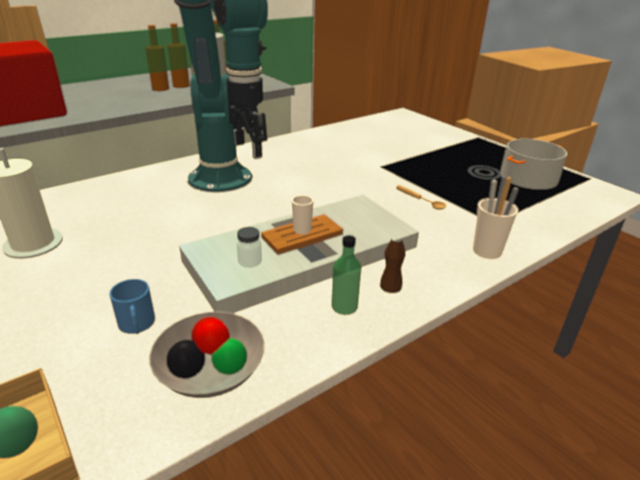

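The picture shows the crock upright at (302,215) on the middle of the board at (302,233), and the gripper well clear of it.

```bash
python3 -c "
from plant import *
print(sign_off())"
```

```text
the job is handed in; nothing more can be done
None
```

The drip stand is built and handed in: the board lies square across the basin, about 6 mm off centre at most, with the crock upright within about 10 mm of the board's middle. The gripper is clear and the other things look undisturbed. The job took about 28 s, and sign-off returned no verdict.

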